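# Tension two cart-wheel spokes with the spoke key

### The arm

A 7-joint arm with a two-finger parallel gripper is mounted at the origin on a cart in front of the work surface, level with it; the furniture and walls round the work are solid. World frame = base frame: x ahead of the robot, y to its left, z up, the work surface at z = 0. Lengths are in mm, angles in rad, forces in N, time in s.
With the tool pointing down it reaches from about 400 to 850 mm from the base axis. Payload 4.4 kg.
Tool frame: the origin (TCP) lies on the centre line of the jaws, within the pads' length; the fingertips stand 17 mm ahead of it and the grasp point (between the pads) lies 2 mm behind it; z points along the fingers, y is the line along which they close (so a half turn about z gives the same grasp; the last joint's range is limited). The gripper opens to 94 mm and grips with 3 to 60 N. Pads are 16 mm wide; open, the fingers measure 119 mm over their backs; the gripper's body (75 mm by 177 mm) begins 78 mm behind the grasp point.
Start: joints at [1.221, 0.628, 0.038, 1.517, -0.027, 0.996, -0.02], TCP at [182.033, -624.005, 187.978] pointing down, gripper open.
Joint ranges: [-3.06, 3.06], [-0.37, 2.12], [-1.25, 1.32], [0.18, 2.47], [-1.1, 4.24], [0.23, 1.98], [-2.94, 2.94]. Speed limits (rad/s): [2.57, 2.57, 3.14, 3.14, 3.14, 3.14, 3.14].

### API

Orientations are given as a rotation vector (axis times angle).
In Python, from station import * gives the robot as it stands.
- The arm moves only by the shell command python3 -m handwheel 'ROWS' [FORCE]. ROWS is JSON, a list of rows, each a list of 3 entries, a list of its own where there are three numbers: the opening, from 0 (shut) to 1 (fully open), then the shift along the tool's x, y, z in cm, then the turn, a rotation vector about the tool's x, y, z in degrees. A call has 1 to 20 rows; each row is the pose to reach, as a shift and turn from the pose commanded when the call began, along the tool's axes at that moment; what a row does not reach only later rows make up. A row lasts 1/8 s, in which the tool goes at most 62.5 mm and 10.7 degrees, less where a joint would pass 70% of its speed; a pose out of reach is approached as far as the arm can. A call with a gripper value outside its range is refused whole. The fingers move at their own pace and stop on an object; FORCE is the grip in N (left out, the last holds). Time passes only in rows, so rows that repeat a pose let the fingers close. It gives the time, the measured TCP pose, the force, the opening and the grip force at its end, in the units of the state.
- read_state(): the state, without advancing time (a new reading comes with each control period).
- grab_frame(name): name is "side" or "top" or "wrist"; returns the picture (400x640x3 uint8, blue, green, red); there is no depth.
- calibration(name): a dict with "fov_y" (degrees; the focal length in pixels is half the picture's height over the tangent of half this angle, whatever the lens; pixels are square), "cx", "cy" (the principal point, pixels), "world_from_camera" (4x4, takes a point from camera to world coordinates). Camera axes: x right, y down, z forward; pixel columns grow to the right and rows downward; lengths in mm; the calibration is good to about 2 mm. The wrist camera is an equidistant fisheye: a pixel r from the principal point sees the ray r / f radians off the axis. A picture is of the moment at which its call begins: read the wrist's pose just before it. calibration takes no time and is no camera call; for the wrist camera it gives the pose at the moment of the call.
- sign_off(): hands the job in; it is judged then, once.
The state is a dict: "t": time; "joint_positions": joint angles; "qd": joint speeds; "tau": joint torques, N m; "ee_pos": TCP position; "orientation": TCP orientation; "force": force on the tool from outside, world axes, zero at the start; "moment": the same for the moment, N m; "width": finger opening in mm; "finger_force": force on a finger pad.
Only numpy, scipy, OpenCV 4.12 (cv2) and the standard library are available. Lean on these libraries where they do the work, as an engineer would, in place of code of your own. Each camera call takes 0.05 s, during which the arm holds its last target. There are 200 camera calls.

### The job

Two spokes of the hand-cart wheel lying on the bench are slack. Take the orange-handled spoke key out of its wooden holder and, working in order round the rim, tighten the brass nipple with the red dot by exactly two quarter turns, lift the key off it, then tighten the one with the yellow dot by exactly one quarter turn (tightening is clockwise seen from above; what counts is how far the nipple has turned once the key is let go, not the key). Work with the key only, keeping the gripper itself off the wheel, and feel the key onto the nipples without ever pressing hard; then stand it back upright in its holder, let go, and leave the other tools where they lie.

Things in the scene. Friction and masses are not known exactly. Their poses are not given: they have to be found in the camera images.
- wheel: hand-cart wheel lying flat, fixed on the bench: black tyre 272 mm across, grey steel rim with a flat top 30 mm above the bench, hub 48 mm high. Origin: wheel centre at bench level, z up. Six square nipples stand on a circle of 90 mm radius: four steel ones, tight and fixed, and two slack brass ones: red along the wheel's +x, yellow 60 degrees clockwise of it from above
- red_slot (a point): on the rim's flat top (z 30 mm): middle of the radial slot under the brass nipple with the red paint dot beside it. The nipple stands anywhere up to 7 mm in or out of here along the wheel's radius, unmeasured; about 5 N sideways shifts it along the slot. Its flat-topped square head, 12 x 12 mm, reaches from 33 to 49 mm above the bench
- yellow_slot (a point): the same point for the nipple with the yellow paint dot: equal nipple, slot and play. The flats of both heads are square to the wheel's radius at the start and after each whole quarter turn; the white line on top points outward at the start
- red_nipple (a joint): how far the red-dot nipple has turned on its thread, rad: 0 at the start, grows as it is tightened (clockwise from above), 1.571 per quarter turn. The thread turns at about 0.11 N m. Before it slips the spoke's end twists along by about 0.16 rad, which springs back when let go and is not in this value
- yellow_nipple (a joint): the same for the nipple with the yellow dot, 0 at the start, 1.571 per quarter turn, with the same thread and twist
- key: loose spoke key, 150 g, 88 mm tall, upright in the holder. Origin: centre of its lower end (socket mouth), z up. Steel socket block 24 x 24 mm, 22 high; square hole 14 x 14 mm, 18 deep (1 mm play a side, 0.18 rad in turning), 1 mm bevel. Orange handle 26 x 26 mm, 42 to 88 mm above the origin. All flats along its x, y. Fully seated, its origin is 33 mm above the bench
- holder: fixed wooden block 75 x 75 x 30 mm. Origin: centre of its underside on the bench, z up. In the middle of its top a square pocket 27 x 27 mm with a 3 mm bevel, flats along the block's x and y, floor 12 mm above the bench; the key stands in it with its flats along the block's
- tape_measure: loose yellow tape measure 37 x 94 x 69 mm, a bystander; origin under its centre
- wrench: loose steel wrench 54 x 237 x 13 mm, a bystander; origin under its centre
- screwdriver: loose red-handled screwdriver 28 x 191 x 27 mm, a bystander; origin under its centre
Things that resemble listed ones, but are neither listed nor needed, are in the scene too. There is more than one size of the key; the one meant has the size given above.

How it is judged:
By the outcome, as a careful person would: the job done as asked, in the order asked, and still so for the second after the job is handed in, with the robot touching nothing.
It also fails if it takes over 72 s, if anything falls off the work surface, if the arm or the gripper's body presses on something with over 40 N, if the wrist force passes 120 N, or if a joint passes its speed limit or range.

## Working session

There is one attempt and no reset: what is moved stays moved. The work goes in short steps, Python scripts to look and compute and a shell command to move; the robot and the scene stay as the last step left them, time stands still between calls to the robot, and variables do not carry over. Pictures are saved under pics/ and viewed, at most 12 in all, crops included, and the job is handed in when it is done.

```bash
mkdir -p pics; ls; python3 - <<'E'
from station import *
import cv2
s=read_state(); print(s)
for n in("top","side","wrist"):
    c=calibration(n); print(n,c)
    cv2.imwrite(f"pics/{n}0.png",grab_frame(n))
E
```

```text
pics
{'t': 0.0, 'joint_positions': array([ 1.221208  ,  0.62935382,  0.03844579,  1.51832054, -0.02698561,
        0.99628486, -0.02000415]), 'qd': array([ 0.00079412, -0.00133854,  0.00094027,  0.00033731,  0.00126097,
       -0.00052643, -0.00074558]), 'tau': array([-1.79210983e-04, -5.49730611e+01,  1.14369750e+00, -1.86633199e+01,
       -5.21432573e-02,  2.35892722e-02,  1.56183137e-04]), 'ee_pos': array([ 181.82861666, -623.34690119,  187.06441631]), 'orientation': array([-3.10821319e+00, -4.44023900e-01,  4.69435931e-04]), 'force': array([ 0.1162532 , -0.91514463, -0.88775124]), 'moment': array([ 0.06411606, -0.00258795,  0.05295871]), 'finger_force': 0.0, 'width': 93.95759328336041}
top {'fov_y': 53.48319947147082, 'cx': 318.47897993658376, 'cy': 196.29180535901273, 'world_from_camera': array([[-7.90062950e-03, -9.84616892e-01,  1.74548435e-01,
         3.02292746e+02],
       [-9.99869430e-01,  1.02391826e-02,  1.25012532e-02,
         5.74757431e+01],
       [-1.40961784e-02, -1.74426876e-01, -9.84569227e-01,
         1.35842964e+03],
       [ 0.00000000e+00,  0.00000000e+0
[... 245 characters left out ...]
 [ 4.10205257e-02,  5.31992672e-01, -8.45754759e-01,
         9.36871239e+02],
       [ 2.36033288e-02, -8.46746961e-01, -5.31471981e-01,
         6.11932863e+02],
       [ 0.00000000e+00,  0.00000000e+00,  0.00000000e+00,
         1.00000000e+00]])}
wrist {'fov_y': 65.70646984690485, 'cx': 317.20539034190506, 'cy': 198.48946778087338, 'world_from_camera': array([[ 2.79160125e-01, -9.23821443e-01, -2.61961003e-01,
         2.58107986e+02],
       [-9.60241139e-01, -2.69299014e-01, -7.35866525e-02,
        -6.02942661e+02],
       [-2.56491217e-03,  2.72088191e-01, -9.62268901e-01,
         3.84035954e+02],
       [ 0.00000000e+00,  0.00000000e+00,  0.00000000e+00,
         1.00000000e+00]])}
```

View pics/top0.png

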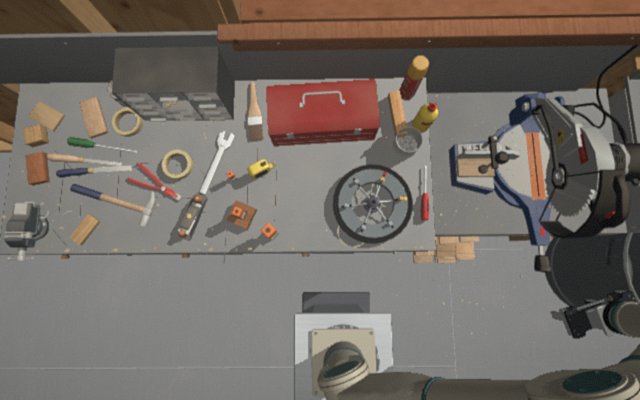

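View pics/side0.png

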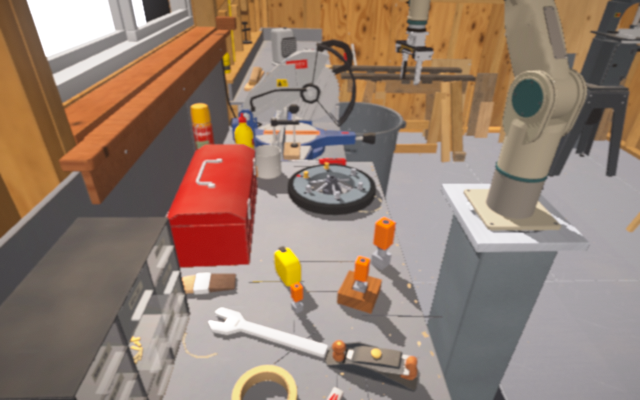

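Orange-handled candidates: top (238,212) in the wooden holder (side 361,268), (269,230) standing free and larger (side 384,233), and (230,174) smaller (side 296,293). By the description, it is the one in the holder. I'll check this in an enlarged crop.

```bash
cat >h.py <<'E'
from station import *
import numpy as np,cv2
def ray(n,px,c=None):
    c=c or calibration(n); f=200/np.tan(np.radians(c["fov_y"]/2)); T=c["world_from_camera"]
    u=np.array([(px[0]-c["cx"])/f,(px[1]-c["cy"])/f])
    if n=="wrist":
        r=np.hypot(*u); d=np.array([*(u*np.sinc(r/np.pi)),np.cos(r)])
    else: d=np.array([*u,1.])
    return T[:3,3],T[:3,:3]@d
def onz(n,px,z,c=None):
    o,d=ray(n,px,c); return (o+d*(z-o[2])/d[2])[:2]
def proj(n,p,c=None):
    c=c or calibration(n); f=200/np.tan(np.radians(c["fov_y"]/2)); T=c["world_from_camera"]
    q=T[:3,:3].T@(np.array(p)-T[:3,3])
    if n=="wrist":
        h=np.hypot(q[0],q[1]); k=np.arctan2(h,q[2])/h
    else: k=1/q[2]
    return np.array([c["cx"]+f*k*q[0],c["cy"]+f*k*q[1]])
def blobs(im,lo,hi,amin=8):
    m=cv2.inRange(cv2.cvtColor(im,cv2.COLOR_BGR2HSV),lo,hi)
    n,l,s,c=cv2.connectedComponentsWithStats(m)
    return [(c[i].round(1),s[i]) for i in range(1,n) if s[i][4]>=amin],l
E
python3 - <<'E'
from h import *
t=cv2.imread("pics/top0.png");s=cv2.imread("pics/side0.png")
a=cv2.resize(t[155:250,325:425],(400,380),interpolation=cv2.INTER_CUBIC)
b=cv2.resize(t[165:245,215:285],(350,400),interpolation=cv2.INTER_CUBIC)[:380]
c=cv2.resize(s[205:325,270:420],(400,220*400//275),interpolation=cv2.INTER_CUBIC)
out=np.zeros((560,760,3),np.uint8); out[:380,:400]=a; out[:380,400:750]=b
c=cv2.resize(s[215:317,275:412],(242,180)); out[380:560,400:642]=c
cv2.imwrite("pics/c1.png",out)
for n,im in(("top",t),("side",s)):
    print(n,[(tuple(x[0]),tuple(x[1])) for x in blobs(im,(5,190,150),(14,255,255))[0]])
for p in((372,202),): print(onz("top",p,48))
print(onz("top",(238,211),100))
E
```

```text
top []
side [((np.float64(208.4), np.float64(125.6)), (np.int32(207), np.int32(124), np.int32(3), np.int32(4), np.int32(8))), ((np.float64(383.6), np.float64(235.9)), (np.int32(374), np.int32(222), np.int32(21), np.int32(27), np.int32(371))), ((np.float64(385.5), np.float64(223.5)), (np.int32(382), np.int32(222), np.int32(8), np.int32(3), np.int32(8))), ((np.float64(360.6), np.float64(272.3)), (np.int32(353), np.int32(261), np.int32(16), np.int32(20), np.int32(215))), ((np.float64(297.0), np.float64(293.5)), (np.int32(291), np.int32(283), np.int32(12), np.int32(18), np.int32(117)))]
[ 513.40215258 -104.40201454]
[480.15604822 332.04504859]
```

View pics/c1.png

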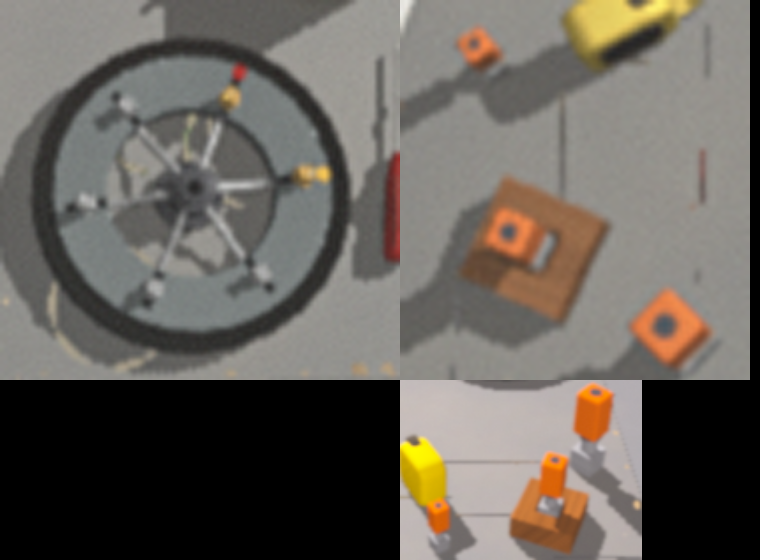

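The crop confirms it: the holder's key is the middle size, seated in the wooden block (top 238,212). The red nipple is near top (383,179) and the yellow near (401,198). Next I'll swing over for a close look at the holder.

```bash
python3 -m handwheel '[[1,[5,-3,-6],[0,0,-5]],[1,[9,-8,-11],[0,0,-12]],[1,[13,-14,-11],[0,0,-20]],[1,[18,-19,-11],[0,0,-30]],[1,[22,-24,-11],[0,0,-40]],[1,[27,-29,-11],[0,0,-50]],[1,[31,-34,-11],[0,0,-60]],[1,[36,-39,-11],[0,0,-70]],[1,[38,-45,-10],[0,0,-80]],[1,[41,-51,-8],[0,0,-90]],[1,[44,-57,-6],[0,0,-100]],[1,[47,-63,-4],[0,0,-110]],[1,[50,-69,-2],[0,0,-120]],[1,[52,-75,0],[0,0,-130]],[1,[54,-80,0],[0,0,-138]],[1,[55,-83.4,0],[0,0,-141]],[1,[55,-83.4,0],[0,0,-141]],[1,[55,-83.4,0],[0,0,-141]],[1,[55,-83.4,0],[0,0,-141]]]'
python3 - <<'E'
from h import *
s=read_state(); print(s["t"],s["ee_pos"],s["joint_positions"],np.abs(s["qd"]).max(),s["force"])
c=calibration("wrist"); im=grab_frame("wrist"); cv2.imwrite("pics/w1.png",im); np.save("w1.npy",c["world_from_camera"])
E
```

```text
t: 2.52
ee_pos: [476.3, 329.7, 187.5]
orientation: [-0.619, -3.08, 0.003]
force: [0.1, -2.2, 0.0]
width: 94.3
finger_force: 0.0
2.525 [476.32900097 329.67164782 187.45492801] [-0.21420353  0.61054071 -0.70558861  1.70646027  0.45893338  0.99834889
  0.08821598] 0.03484197383894871 [ 0.07032064 -2.19441432  0.04250302]
```

View pics/w1.png

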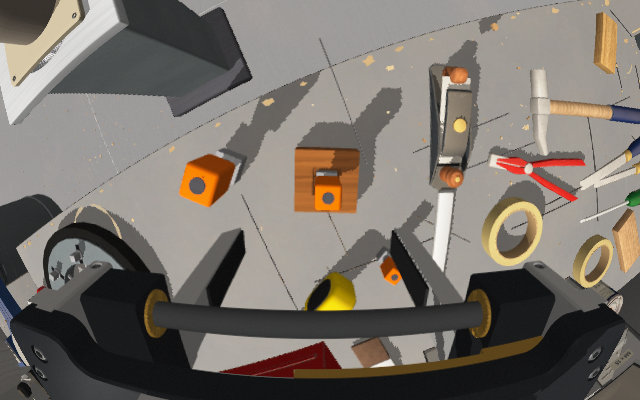

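The wrist view shows the holder at about (327,180), with the orange handle top (hole) at (328,198). The large key is at (198,183) and the small one at (392,270). I'll measure the handle top and block.

```bash
python3 - <<'E'
from h import *
im=cv2.imread("pics/w1.png"); c=calibration("wrist"); c["world_from_camera"]=np.load("w1.npy")
sub=im[140:220,285:370]; hsv=cv2.cvtColor(sub,cv2.COLOR_BGR2HSV)
print("orange side/top",im[178,328],im[190,318],im[205,320],im[206,335], "brown",im[160,300],im[205,300],im[211,300])
br=cv2.inRange(hsv,(4,80,60),(16,185,170)); og=cv2.inRange(hsv,(4,190,150),(16,255,255))
for nm,m,z in(("block",br|og,30),("handle",og,100)):
    k=max(cv2.findContours(cv2.morphologyEx(m,cv2.MORPH_OPEN,np.ones((3,3))),0,1)[0],key=cv2.contourArea)
    p=np.array([onz("wrist",q[0]+(285,140),z,c) for q in k],np.float32)
    print(nm,cv2.minAreaRect(p), cv2.boundingRect(k))
hole=cv2.inRange(hsv,(0,0,0),(180,120,140)); hole[:50]=0;hole[66:]=0;hole[:,:36]=0;hole[:,50:]=0
ys,xs=np.nonzero(hole); print("hole",xs.mean()+285,ys.mean()+140,len(xs),onz("wrist",(xs.mean()+285,ys.mean()+140),100,c))
print(sub.max(), [im[y,326].tolist() for y in range(165,216,3)])
print("tcp proj",proj("wrist",read_state()["ee_pos"],c))
E
```

```text
orange side/top [  9  53 124] [  5 135 250] [  0 136 251] [  0 136 250] brown [ 48  98 168] [ 53 109 182] [ 94 131 178]
block ((460.0211486816406, 349.90618896484375), (71.14854431152344, 35.0517578125), 72.69959259033203) (15, 7, 60, 32)
handle ((480.9072570800781, 337.5787048339844), (24.995319366455078, 25.812040328979492), 67.28280639648438) (30, 45, 27, 27)
hole 327.77 197.87 100 [480.50870862 337.37272516]
252 [[54, 116, 191], [31, 62, 105], [72, 72, 73], [111, 113, 114], [8, 53, 124], [7, 52, 126], [9, 55, 126], [4, 100, 224], [2, 134, 250], [40, 99, 199], [94, 90, 91], [97, 92, 93], [94, 90, 91], [32, 125, 235], [1, 137, 251], [33, 92, 176], [147, 161, 173]]
tcp proj [318.13468626 232.42781746]
```

```bash
python3 -m handwheel '[[1,[-0.1,0.9,2],[0,0,0]],[1,[-0.1,0.9,4.5],[0,0,0]],[1,[-0.1,0.9,7],[0,0,0]],[1,[-0.1,0.9,9],[0,0,0]],[1,[-0.1,0.9,10.5],[0,0,0]],[1,[-0.1,0.9,11.1],[0,0,0]],[1,[-0.1,0.9,11.1],[0,0,0]],[0.5,[-0.1,0.9,11.1],[0,0,0]],[0.35,[-0.1,0.9,11.1],[0,0,0]],[0.2,[-0.1,0.9,11.1],[0,0,0]],[0.2,[-0.1,0.9,11.1],[0,0,0]],[0.1,[-0.1,0.9,11.1],[0,0,0]],[0.1,[-0.1,0.9,11.1],[0,0,0]]]' 40
```

```text
t: 4.2
ee_pos: [480.9, 338.5, 77.0]
orientation: [0.619, 3.08, -0.0]
force: [0.5, 0.2, 0.4]
width: 37.5
finger_force: 0.0
```

```bash
python3 -m handwheel '[[0,[0,0,0],[0,0,0]],[0,[0,0,0],[0,0,0]],[0,[0,0,0],[0,0,0]],[0,[0,0,0],[0,0,0]],[0,[0,0,0],[0,0,0]]]' 40
python3 - <<'E'
from h import *
s=read_state(); print(s["ee_pos"],s["force"],s["moment"],s["joint_positions"])
E
```

```text
t: 4.82
ee_pos: [480.9, 338.6, 77.0]
orientation: [0.619, 3.08, 0.0]
force: [-0.5, -0.6, 0.1]
width: 25.3
finger_force: 39.9
[480.92015002 338.56609669  76.97096764] [-0.45746649 -0.57261672  0.05838632] [-0.02029024 -0.15160523  0.00027824] [-0.28462203  0.75211179 -0.6130984   1.78479993  0.58393142  0.79384878
 -0.01910617]
```

```bash
python3 - <<'E'
from h import *
im=cv2.imread("pics/top0.png")
for b in blobs(im[155:250,325:425],(15,110,120),(30,255,255),4)[0]+blobs(im[155:250,325:425],(0,170,100),(4,255,255),4)[0]: print(b, onz("top",b[0]+(325,155),49))
w=onz("top",(325+193/4,155+187/4),48);print("hub",w)
for p in((378,140),(300,145)): print("toolbox",onz("top",p,60))
E
```

```text
(array([57.2, 23.6]), array([55, 22,  5,  4, 14], dtype=int32)) [ 592.73793675 -141.08810745]
(array([75.4, 43.2]), array([74, 42,  4,  4, 10], dtype=int32)) [ 525.12189169 -199.2984866 ]
(array([80.5, 43. ]), array([79, 42,  4,  3, 12], dtype=int32)) [ 525.62362954 -216.30019038]
(array([59.2, 17.8]), array([59, 17,  2,  3,  4], dtype=int32)) [ 612.71212416 -148.54749136]
hub [ 514.20491156 -108.5936857 ]
toolbox [ 724.77481372 -129.98613173]
toolbox [710.37233053 135.44031429]
```

```bash
python3 -m handwheel '[[0,[0,0,-2],[0,0,0]],[0,[0,0,-5],[0,0,0]],[0,[0,0,-9],[0,0,0]],[0,[0,0,-10.3],[0,0,0]],[0,[0,0,-10.3],[0,0,0]]]' 40
python3 - <<'E'
from h import *
s=read_state(); print(s["ee_pos"],s["force"],s["moment"],s["width"])
E
```

```text
t: 5.45
ee_pos: [481.1, 338.4, 180.0]
orientation: [0.62, 3.079, 0.0]
force: [0.2, -0.4, -2.1]
width: 25.5
finger_force: 39.9
[481.08915042 338.38598068 179.99978303] [ 0.15002222 -0.36113172 -2.08155689] [-0.04335806 -0.11369123  0.02518751] 25.453300557187717
```

```bash
python3 -m handwheel '[[0,[-2,-2.4,0],[0,0,0]],[0,[-6,-7,0],[0,0,0]],[0,[-10,-12,0],[0,0,0]],[0,[-14,-17,0],[0,0,0]],[0,[-18,-21,0],[0,0,0]],[0,[-22,-26,0],[0,0,0]],[0,[-26,-31,0],[0,0,0]],[0,[-30,-35.5,0],[0,0,0]],[0,[-33,-39,0],[0,0,0]],[0,[-33.9,-39.8,0],[0,0,0]],[0,[-33.9,-39.8,0],[0,0,0]],[0,[-33.9,-39.8,0],[0,0,0]],[0,[-33.9,-39.8,0],[0,0,0]]]'
python3 - <<'E'
from h import *
s=read_state(); print(s["ee_pos"],s["joint_positions"],s["force"])
c=calibration("wrist"); im=grab_frame("wrist"); cv2.imwrite("pics/w2.png",im); np.save("w2.npy",c["world_from_camera"])
E
```

```text
t: 7.08
ee_pos: [639.5, -157.4, 180.1]
orientation: [-0.615, -3.081, -0.001]
force: [-0.4, -0.4, -1.7]
width: 25.1
finger_force: 39.9
[ 639.52475436 -157.44274981  180.09839336] [ 0.58610891  0.7352336  -0.70428508  1.48558838  0.50604648  1.10840866
  0.95821902] [-0.43162381 -0.35152331 -1.67444984]
```

View pics/w2.png

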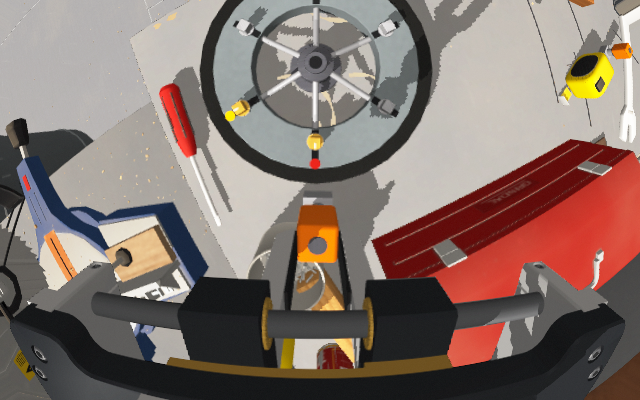

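The wrist view shows the wheel hub at (316,62), red nipple top at (315,142), red dot (315,163), yellow nipple (240,107) and its dot (230,116). The key is held at (317,245). Now to measure the nipples.

```bash
python3 - <<'E'
from h import *
im=cv2.imread("pics/w2.png"); c=calibration("wrist"); c["world_from_camera"]=np.load("w2.npy")
def W(p,z): return onz("wrist",p,z,c)
hub=W((316,62),48)
for lo,hi in(((15,110,120),(32,255,255)),((0,190,120),(5,255,255))):
  for b,st in blobs(im[:180,210:400],lo,hi,8)[0]:
    p=b+(210,0); print(p,st[:5],"z49",W(p,49),"z30",W(p,30))
print("hub",hub)
a=cv2.resize(im[85:180,215:335],(720,570),interpolation=cv2.INTER_CUBIC)
cv2.imwrite("pics/c2.png",a)
tc=np.array([639.5,-157.4]); print("key-top proj",proj("wrist",(*tc,180+23),c),"key bottom",proj("wrist",(*tc,115),c))
E
```

```text
[237.4 110.3] [ 15 100  25  21 278] z49 [ 528.81042612 -204.7462511 ] z30 [ 526.6496999  -209.16106981]
[314.8 141.1] [ 97 134  16  17 194] z49 [ 592.69863158 -141.8536094 ] z30 [ 594.23878604 -142.6252179 ]
[314.8 163.1] [101 158   9  11  79] z49 [ 614.54657434 -150.99179816] z30 [ 617.35232435 -152.29275861]
hub [ 515.17972041 -108.15808859]
key-top proj [319.36884364 244.93172937] key bottom [318.56643345 203.69677928]
```

View pics/c2.png

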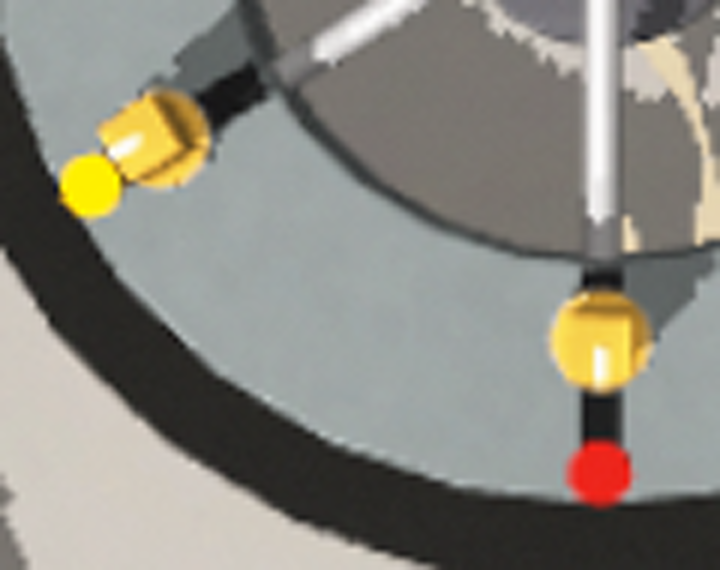

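```bash
cat >>h.py <<'E'
def hole(im):
    "dark hole in the orange handle top: centroid px"
    s=im[190:290,270:370]; o=cv2.inRange(cv2.cvtColor(s,cv2.COLOR_BGR2HSV),(4,150,150),(16,255,255))
    k=max(cv2.findContours(o,0,1)[0],key=cv2.contourArea)
    f=cv2.drawContours(np.zeros_like(o),[k],-1,255,-1)&~o
    f=cv2.morphologyEx(f,cv2.MORPH_OPEN,np.ones((5,5))); ys,xs=np.nonzero(f); return xs.mean()+270,ys.mean()+190,len(xs)
def tool(d,yaw):
    y=np.radians(yaw); return np.array([d[0]*np.cos(y)+d[1]*np.sin(y), d[0]*np.sin(y)-d[1]*np.cos(y)])
E
python3 - <<'E'
from h import *
im=cv2.imread("pics/w2.png"); c=calibration("wrist"); c["world_from_camera"]=np.load("w2.npy")
tc=np.array([639.5,-157.4]); print(hole(im))
x,y,_=hole(im); k=onz("wrist",(x,y),203,c); print("key by camera vs tcp in tool axes",tool(k-tc,157.4))
for p in((314.7,143),(238.5,108.2)):
    w=onz("wrist",p,49,c); print(w,"from tcp",tool(w-tc,157.4))
E
```

```text
(np.float64(nan), np.float64(nan), 0)
key by camera vs tcp in tool axes [nan nan]
[ 594.53058185 -142.73419865] from tcp [47.15222515 -3.74191941]
[ 527.25766695 -202.72163639] from tcp [ 86.20637579 -84.97560136]h.py:28: RuntimeWarning: Mean of empty slice.
  f=cv2.morphologyEx(f,cv2.MORPH_OPEN,np.ones((5,5))); ys,xs=np.nonzero(f); return xs.mean()+270,ys.mean()+190,len(xs)
  ret = ret.dtype.type(ret / rcount)
```

```bash
python3 -m handwheel '[[0,[1,-0.1,2],[0,0,0]],[0,[2.3,-0.3,4],[0,0,0]],[0,[2.3,-0.3,5.5],[0,0,0]],[0,[2.3,-0.3,6.2],[0,0,0]],[0,[2.3,-0.3,6.2],[0,0,0]],[0,[2.3,-0.3,6.2],[0,0,0]]]'
python3 - <<'E'
from h import *
s=read_state(); print(s["ee_pos"],s["force"],s["moment"])
c=calibration("wrist"); im=grab_frame("wrist"); cv2.imwrite("pics/w3.png",im); np.save("w3.npy",c["world_from_camera"])
print("tcp y-plane px: top",proj("wrist",(*s["ee_pos"][:2],s["ee_pos"][2]+23),c),"bottom",proj("wrist",(*s["ee_pos"][:2],s["ee_pos"][2]-65),c))
cv2.imwrite("pics/c3.png",cv2.resize(im[130:290,220:420],(800,640),interpolation=cv2.INTER_CUBIC)[:600])
E
```

```text
t: 7.88
ee_pos: [618.2, -153.4, 118.6]
orientation: [0.619, 3.079, 0.0]
force: [0.1, 0.6, -2.2]
width: 25.2
finger_force: 39.9
[ 618.23978374 -153.35641799  118.58301658] [ 0.08663501  0.61940412 -2.24343153] [ 0.01986065 -0.14085686  0.0114037 ]
tcp y-plane px: top [319.33061528 245.12886771] bottom [318.52412356 203.66388257]
```

View pics/c3.png

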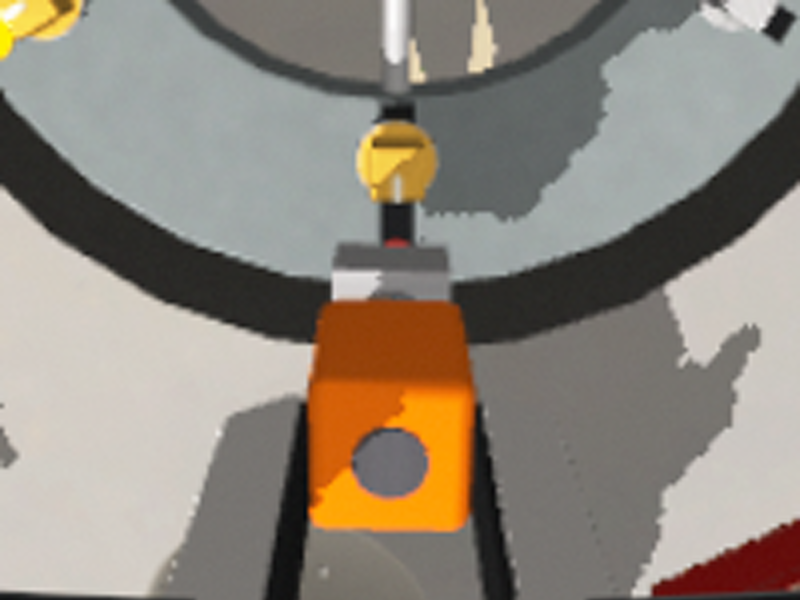

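The crop shows the nipple's top face centred at crop (397,174) and the socket block's lower front edge centred at (392,243). The key is about 1 mm to the left of the nipple. Next, the remaining radial distance.

```bash
python3 - <<'E'
from h import *
c=calibration("wrist"); c["world_from_camera"]=np.load("w3.npy"); tc=np.array([618.24,-153.36])
k=onz("wrist",(220+392.5/4,130+243/4),53.6,c); n=onz("wrist",(220+397/4,130+174/4),49,c)
yaw=2*np.degrees(np.arctan2(3.079,.619)); print(yaw,"edge",tool(k-tc,yaw),"nip",tool(n-tc,yaw), n)
E
```

```text
157.26564371098718 edge [11.7801177  -0.34622821] nip [26.20646378  0.66502655] [ 594.32661311 -142.61891383]
```

```bash
python3 -m handwheel '[[0,[1.2,0.05,0],[0,0,0]],[0,[2.4,0.1,0],[0,0,0]],[0,[2.65,0.1,0],[0,0,0]],[0,[2.65,0.1,0.1],[0,0,0]],[0,[2.65,0.1,0.3],[0,0,0]],[0,[2.65,0.1,0.45],[0,0,0]],[0,[2.65,0.1,0.6],[0,0,0]],[0,[2.65,0.1,0.6],[0,0,0]]]'
python3 -c "
from station import *
s=read_state();print(s['ee_pos'],s['force'],s['moment'])"
```

```text
t: 8.93
ee_pos: [593.3, -142.2, 111.7]
orientation: [-0.619, -3.08, -0.0]
force: [-0.0, 0.1, -2.1]
width: 25.1
finger_force: 39.9
[ 593.29622228 -142.21124566  111.74759438] [-0.04851089  0.13841979 -2.13068164] [ 0.04675052 -0.17084459  0.04932873]
```

It went in without force. Continuing down.

```bash
python3 -m handwheel '[[0,[0,0,0.2],[0,0,0]],[0,[0,0,0.4],[0,0,0]],[0,[0,0,0.6],[0,0,0]],[0,[0,0,0.8],[0,0,0]],[0,[0,0,1.0],[0,0,0]],[0,[0,0,1.15],[0,0,0]],[0,[0,0,1.15],[0,0,0]]]'
python3 -c "
from station import *
s=read_state();print(s['ee_pos'],s['force'],s['moment'],s['joint_positions'])"
```

```text
t: 9.8
ee_pos: [593.3, -142.2, 100.3]
orientation: [-0.619, -3.08, -0.0]
force: [-0.3, 0.6, -1.7]
width: 25.2
finger_force: 39.9
[ 593.25760582 -142.23728911  100.33293872] [-0.29945737  0.5881651  -1.71295338] [ 0.10948356 -0.18808818 -0.01365945] [ 0.583116    0.7565104  -0.66079333  1.70502843  0.57616536  0.88367813
  0.85156511]
```

```bash
cat >r.py <<'E'
from h import *
from scipy.spatial.transform import Rotation as R
m=[];
s=read_state()
x=R.from_rotvec(s["orientation"]).as_matrix()[:,0]
print(f"t {s['t']:.2f} yaw {np.degrees(np.arctan2(x[1],x[0])):.2f} pos {s['ee_pos'].round(1)} F {s['force'].round(1)} M {s['moment'].round(3)} tau7 {s['tau'][6]:.3f} q7 {s['joint_positions'][6]:.2f}")
E
python3 r.py
python3 -m handwheel '[[0,[0,0,0],[0,0,4]],[0,[0,0,0],[0,0,6]],[0,[0,0,0],[0,0,6]]]'>/dev/null;python3 r.py
python3 -m handwheel '[[0,[0,0,0],[0,0,4]],[0,[0,0,0],[0,0,4]]]'>/dev/null;python3 r.py
python3 -m handwheel '[[0,[0,0,0],[0,0,3]],[0,[0,0,0],[0,0,3]]]'>/dev/null;python3 r.py
python3 -m handwheel '[[0,[0,0,0],[0,0,3]],[0,[0,0,0],[0,0,3]]]'>/dev/null;python3 r.py
python3 -m handwheel '[[0,[0,0,0],[0,0,3]],[0,[0,0,0],[0,0,3]]]'>/dev/null;python3 r.py
python3 -m handwheel '[[0,[0,0,0],[0,0,3]],[0,[0,0,0],[0,0,3]]]'>/dev/null;python3 r.py
python3 -m handwheel '[[0,[0,0,0],[0,0,3]],[0,[0,0,0],[0,0,3]]]'>/dev/null;python3 r.py
python3 -m handwheel '[[0,[0,0,0],[0,0,6]],[0,[0,0,0],[0,0,6]]]'>/dev/null;python3 r.py
```

```text
t 9.80 yaw 157.26 pos [ 593.3 -142.2  100.3] F [-0.3  0.6 -1.7] M [ 0.109 -0.188 -0.014] tau7 -0.007 q7 0.85
t 10.18 yaw 151.30 pos [ 593.6 -142.   100.6] F [ 0.2  1.2 -1.7] M [ 0.267 -0.375  0.008] tau7 -0.109 q7 0.77
t 10.43 yaw 147.35 pos [ 593.7 -141.9  100.6] F [ 0.8  1.1 -2.3] M [ 0.379 -0.489  0.038] tau7 -0.202 q7 0.71
t 10.68 yaw 144.38 pos [ 593.8 -141.9  100.7] F [ 1.5  0.6 -2. ] M [ 0.427 -0.637 -0.017] tau7 -0.159 q7 0.67
t 10.93 yaw 141.39 pos [ 593.8 -141.9  100.7] F [ 2.2  0.9 -0.9] M [ 0.508 -0.68   0.033] tau7 -0.184 q7 0.63
t 11.18 yaw 138.40 pos [ 593.8 -141.9  100.6] F [ 1.7  2.4 -1.9] M [ 0.525 -0.765  0.1  ] tau7 -0.210 q7 0.58
t 11.43 yaw 135.40 pos [ 593.7 -142.   100.6] F [ 2.   2.  -2.7] M [ 0.533 -0.861  0.084] tau7 -0.237 q7 0.54
t 11.68 yaw 132.40 pos [ 593.8 -142.   100.6] F [ 2.6  1.6 -2.3] M [ 0.589 -0.87   0.083] tau7 -0.243 q7 0.50
t 11.93 yaw 126.43 pos [ 593.8 -142.1  100.7] F [ 2.6  2.4 -1.1] M [ 0.623 -0.98   0.166] tau7 -0.384 q7 0.42
```

```bash
python3 -m handwheel '[[0,[0,0,0],[0,0,6]],[0,[0,0,0],[0,0,14]],[0,[0,0,0],[0,0,22]],[0,[0,0,0],[0,0,30]],[0,[0,0,0],[0,0,38]],[0,[0,0,0],[0,0,46]],[0,[0,0,0],[0,0,54]],[0,[0,0,0],[0,0,62]],[0,[0,0,0],[0,0,70]],[0,[0,0,0],[0,0,70]]]'>/dev/null;python3 r.py
python3 -m handwheel '[[0,[0,0,0],[0,0,8]],[0,[0,0,0],[0,0,16]],[0,[0,0,0],[0,0,24]],[0,[0,0,0],[0,0,32]],[0,[0,0,0],[0,0,40]],[0,[0,0,0],[0,0,40]]]'>/dev/null;python3 r.py
```

```text
t 13.18 yaw 56.48 pos [ 593.1 -142.6  100.6] F [2.5 0.8 0.2] M [ 0.065 -0.631  0.075] tau7 -0.469 q7 -0.54
t 13.93 yaw 16.54 pos [ 592.8 -142.1  100.5] F [1.5 1.1 0.2] M [ 0.226 -0.35   0.121] tau7 -0.461 q7 -1.08
```

```bash
python3 -m handwheel '[[0,[0,0,0],[0,0,8]],[0,[0,0,0],[0,0,16]],[0,[0,0,0],[0,0,24]],[0,[0,0,0],[0,0,32]],[0,[0,0,0],[0,0,40]],[0,[0,0,0],[0,0,48]],[0,[0,0,0],[0,0,54]],[0,[0,0,0],[0,0,58.5]],[0,[0,0,0],[0,0,58.5]],[0,[0,0,0],[0,0,58.5]]]'>/dev/null;python3 r.py
python3 -m handwheel '[[0,[0,0,0],[0,0,-6]],[0,[0,0,0],[0,0,-12]],[0,[0,0,0],[0,0,-19]],[0,[0,0,0],[0,0,-19]]]'>/dev/null;python3 r.py
```

```text
t 15.18 yaw -42.03 pos [ 593.4 -141.7  100.5] F [ 2.4  1.2 -0.2] M [ 0.784 -0.644  0.133] tau7 -0.090 q7 -1.86
t 15.68 yaw -23.24 pos [ 592.9 -142.2  100.2] F [ 2.1  0.8 -1. ] M [ 0.525 -0.538 -0.011] tau7 0.327 q7 -1.61
```

```bash
python3 -m handwheel '[[0,[0,0,-0.6],[0,0,0]],[0,[0,0,-1.4],[0,0,0]],[0,[0,0,-2.4],[0,0,0]],[0,[0,0,-3],[0,0,0]],[0,[-2,0,-3],[0,0,0]],[0,[-4,0,-3],[0,0,0]],[0,[-4.5,0,-3],[0,0,0]],[0,[-4.5,0,-3],[0,0,0]]]'>/dev/null;python3 r.py
python3 - <<'E'
from h import *
s=read_state()
c=calibration("wrist"); im=grab_frame("wrist"); cv2.imwrite("pics/w4.png",im); np.save("w4.npy",c["world_from_camera"])
p=proj("wrist",(593.8,-142.4,49),c); print(p)
x,y=p.astype(int); a=cv2.resize(im[y-35:y+75,x-70:x+80],(800,587),interpolation=cv2.INTER_CUBIC); cv2.imwrite("pics/c4.png",a); print(x-70,y-35)
E
```

```text
t 16.68 yaw -23.25 pos [ 552.5 -124.8  130.9] F [ 0.7 -0.9 -1.9] M [ 0.018 -0.036 -0.005] tau7 -0.005 q7 -1.63
[315.80781275 151.73320087]
245 116
```

View pics/c4.png

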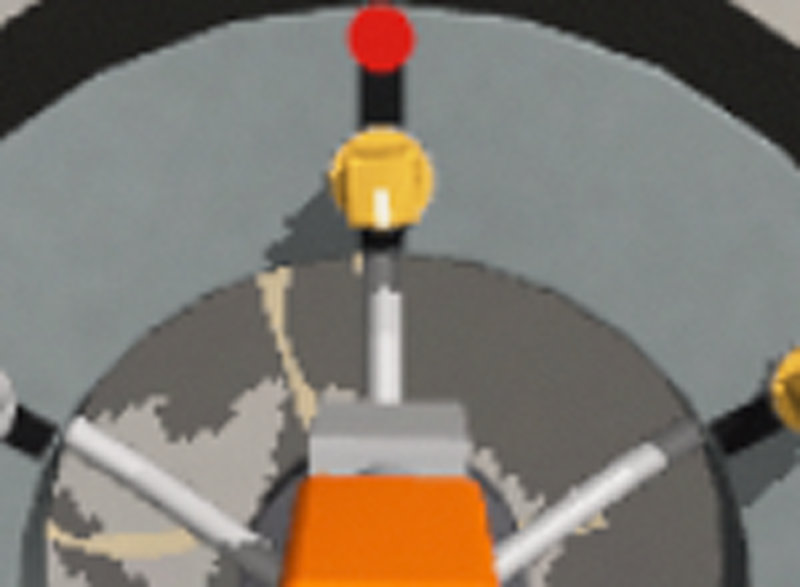

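The red nipple's white line now points inward, from (381,190) to (383,226) in the crop, along the spoke. So it made about two quarter turns. I'll put a number on the angle.

```bash
cat >>h.py <<'E'
def line_ang(im,c,roi,th=40):
    "world direction (deg) of the white line on a brass head, pca weighted by blueness; also centroid"
    x0,y0,x1,y1=roi; s=im[y0:y1,x0:x1].astype(float); w=np.clip(s[...,0]-th,0,None)
    m=(s.min(2)>110); l=cv2.connectedComponentsWithStats(m.astype(np.uint8)); 
    k=1+np.argmax(l[2][1:,4]); mm=cv2.dilate((l[1]==k).astype(np.uint8),np.ones((3,3)))
    ys,xs=np.nonzero(mm*(w>0)); wt=w[ys,xs]; P=np.array([onz("wrist",(x+x0,y+y0),49,c) for x,y in zip(xs,ys)])
    mu=(P*wt[:,None]).sum(0)/wt.sum(); d=(P-mu); e,v=np.linalg.eigh((d*wt[:,None]).T@d); a=v[:,1]
    return np.degrees(np.arctan2(a[1],a[0])),mu,l[2][k].tolist()
E
python3 - <<'E'
from h import *
im=cv2.imread("pics/w4.png"); c=calibration("wrist"); c["world_from_camera"]=np.load("w4.npy")
print("after",line_ang(im,c,(308,145,326,160)))
print(im[148:160,312:322,0])
d=onz("wrist",(245+381/5.333,116+38/5.333),30,c); sp=onz("wrist",(245+385.5/5.333,116+380/5.333),35,c)
print("radial",np.degrees(np.arctan2(*(d-sp)[::-1])))
im=cv2.imread("pics/w2.png"); c["world_from_camera"]=np.load("w2.npy")
print("before",line_ang(im,c,(306,135,324,152)),"yellow",line_ang(im,c,(229,101,246,115)))
E
```

```text
after (np.float64(160.74542341047916), array([ 591.42463799, -141.72764212]), [7, 6, 3, 8, 23])
[[ 62  65  64  63  62  65  67  67  67  68]
 [ 60  63  64  65  63  66  67  67  66  70]
 [ 62  64  61  65  63  65  67  67  69  72]
 [ 61  64  65 121 138 120  65  66  68  68]
 [ 62  64  64 172 207 181  65  69  66  64]
 [ 63  60  65 173 220 204  67  66  66  67]
 [ 61  64  63 171 221 204  69  68  65  64]
 [ 62  62  64 172 221 210  99  68  65  63]
 [ 60  63  66 154 212 211 107  67  66  65]
 [ 57  58  58 133 194 195  98  70  59  68]
 [ 53  47  39 103 149 148  78  64  48  81]
 [ 56  18  34  41  43  48  54  28  45 112]]
radial -22.544621861803993
before (np.float64(161.43818161821756), array([ 592.61566835, -149.97054812]), [0, 0, 6, 17, 59]) yellow (np.float64(121.18228980266922), array([ 520.14036041, -207.94232924]), [0, 0, 9, 10, 47])
```

```bash
sed -i 's/th=40/th=80/; s/min(2)>110/min(2)>125/' h.py; python3 - <<'E'
from h import *
c=calibration("wrist")
im=cv2.imread("pics/w4.png"); c["world_from_camera"]=np.load("w4.npy")
print("after",line_ang(im,c,(312,149,324,160)))
b=blobs(im[100:140,290:340],(0,190,120),(5,255,255),8)[0]; d4=onz("wrist",b[0][0]+(290,100),30,c); print("dot",d4)
im=cv2.imread("pics/w2.png"); c["world_from_camera"]=np.load("w2.npy")
print(im[138:154,309:321,0]);print(im[104:116,228:244,0])
print("before",line_ang(im,c,(309,140,321,150)),"yellow",line_ang(im,c,(231,105,242,114)))
im=cv2.imread("pics/w3.png"); c["world_from_camera"]=np.load("w3.npy")
print("before",line_ang(im,c,(313,168,325,180)))
E
```

```text
after (np.float64(160.39521901684915), array([ 591.32677581, -141.68909985]), [3, 2, 3, 8, 21])
dot [ 617.13962608 -152.55405338]
[[ 80  75  71  68  69  68  65  65  67  67  70  50]
 [ 81  78  75  76  79  76  78  76  78  80  84  54]
 [ 82  80  76  75  77  74  75  76  78  81  82  52]
 [ 77  76  75  77  78  77  78  80  80  79  86  51]
 [ 77  77  77  75  80 119 103  83  79  82  87  52]
 [ 80  76  78  77  89 227 196 128  80  82  84  50]
 [ 79  77  76  78  90 242 220 144  82  81  83  55]
 [ 91  77  77  78  94 242 219 144  81  82  85  61]
 [107  78  78  80  95 242 219 142  80  85  82  67]
 [117  82  79  82  93 240 217 143  80  81  87  93]
 [147 113  87  75  81 187 164 112  75  80 111 149]
 [159 151 124  78  88 146 127 101  90 109 151 161]
 [162 162 131  57  63  89  78  65  69 101 161 162]
 [163 164 128  33  33  33  34  34  44  83 160 162]
 [163 161 126  34  34  33  32  34  42  83 160 163]
 [163 161 126  33  31  32  32  32  44  82 162 162]]
[[165 164 163 163 162 141 102  78  75  75  76  76  77  71  43  33]
 [164 163 162 140 121  99  81  78  75  75  76  75  75  80  55  37]
 [163 163 163 122  
[... 240 characters left out ...]
 79  81]
 [164 154 130 146  91 237 240 233 189 119  83  80  81  81  79  69]
 [ 58  17   0   0  33 145 170 107  81  82  82  83  83  77  61  51]
 [  0   0   0   0   0  15  58  77  81  80  80  77  71  60  41  49]
 [  0   0   0   0   0   0  28  76  80  81  75  64  50  47  54  67]
 [  0   0   0   0   0   0   0  30  74  74  57  45  53  65  74  78]
 [  0   0   0   0   0   0   0  32  58  98 105  87  82  90  99 109]]
before (np.float64(157.32724691395785), array([ 596.9894688 , -143.81533783]), [5, 3, 3, 7, 19]) yellow (np.float64(89.26221196269897), array([ 526.50828647, -206.39884216]), [2, 2, 6, 5, 17])
before (np.float64(157.79210625983262), array([ 596.80365823, -143.98599833]), [5, 6, 2, 6, 9])
```

The red nipple is about 3° short. I'll re-seat the key and turn to 3° beyond the previous end.

```bash
python3 -m handwheel '[[0,[2.5,0,0],[0,0,0]],[0,[4.5,0,0],[0,0,0]],[0,[4.5,0,0.4],[0,0,0]],[0,[4.5,0,1],[0,0,0]],[0,[4.5,0,1.3],[0,0,0]],[0,[4.5,0,1.5],[0,0,0]],[0,[4.5,0,1.7],[0,0,0]],[0,[4.5,0,1.7],[0,0,0]]]'>/dev/null;python3 r.py
```

```text
t 17.73 yaw -23.23 pos [ 593.3 -142.1  113.5] F [ 0.2  0.7 -1.1] M [0.127 0.003 0.004] tau7 0.000 q7 -1.61
```

```bash
python3 -m handwheel '[[0,[0,0,0.2],[0,0,0]],[0,[0,0,0.4],[0,0,0]],[0,[0,0,0.4],[0,0,0]]]'>/dev/null;python3 r.py
```

```text
t 18.10 yaw -23.24 pos [ 593.4 -142.1  109.3] F [ 1.2  0.7 -2.2] M [ 0.247 -0.141 -0.028] tau7 -0.000 q7 -1.61
```

Seated freely. Next, go down and turn to yaw −45, ease back, lift and look.

```bash
python3 -m handwheel '[[0,[0,0,0.3],[0,0,0]],[0,[0,0,0.6],[0,0,0]],[0,[0,0,0.9],[0,0,3]],[0,[0,0,0.9],[0,0,9]],[0,[0,0,0.9],[0,0,15]],[0,[0,0,0.9],[0,0,20]],[0,[0,0,0.9],[0,0,22]],[0,[0,0,0.9],[0,0,22]],[0,[0,0,0.9],[0,0,22]]]'>/dev/null;python3 r.py
python3 -m handwheel '[[0,[0,0,0],[0,0,-8]],[0,[0,0,0],[0,0,-15]],[0,[0,0,0],[0,0,-20]],[0,[0,0,0],[0,0,-20]],[0,[0,0,-0.6],[0,0,-20]],[0,[0,0,-1.4],[0,0,-20]],[0,[0,0,-2.4],[0,0,-20]],[0,[0,0,-3],[0,0,-20]]]'>/dev/null;python3 r.py
python3 -m handwheel '[[0,[-2,0,0],[0,0,0]],[0,[-4,0,0],[0,0,0]],[0,[-4.5,0,0],[0,0,0]],[0,[-4.5,0,0],[0,0,0]]]'>/dev/null;python3 r.py
python3 - <<'E'
from h import *
c=calibration("wrist"); im=grab_frame("wrist"); cv2.imwrite("pics/w5.png",im)
p=proj("wrist",(591.3,-141.7,49),c).round().astype(int); x,y=p;print(p);print(im[y-7:y+8,x-7:x+8,0]); print(line_ang(im,c,(x-6,y-6,x+6,y+5)))
E
```

```text
t 19.23 yaw -45.17 pos [ 593.4 -141.7  100.2] F [ 2.1  2.  -5.3] M [ 0.751 -0.629  0.097] tau7 -0.108 q7 -1.90
t 20.23 yaw -25.28 pos [ 593.5 -143.2  131.7] F [ 0.4  0.3 -1.3] M [0.013 0.007 0.002] tau7 0.010 q7 -1.64
t 20.73 yaw -25.24 pos [ 553.2 -123.4  130.9] F [ 1.  -0.9 -1.9] M [ 0.07  -0.02  -0.032] tau7 -0.006 q7 -1.65
[316 155]
[[ 37  53  63  62  63  63  63  64  66  65  66  66  68  64  60]
 [ 35  51  64  62  64  65  64  64  65  68  68  68  66  64  61]
 [ 35  53  63  62  63  63  66  65  65  68  67  67  69  64  61]
 [ 32  50  62  63  64  62 121 140 122  66  65  70  68  64  62]
 [ 35  51  62  63  63  64 172 205 181  67  68  67  64  63  61]
 [ 36  51  62  64  63  64 171 220 204  65  69  67  67  63  61]
 [ 47  48  60  61  65  64 171 221 205  68  66  65  66  66  71]
 [ 59  56  59  62  62  62 174 221 205  68  65  65  66  64  91]
 [ 69  58  59  61  63  65 173 220 205  68  67  68  65  81 113]
 [ 77  64  54  58  60  55 153 203 191  72  56  78  70  94 127]
 [ 81  68  60  56  53  34 102 150 147  73  41  81  84 108 138]
 [ 81  81  80  73  36  26  38  43  43  46  56  39 109 137 138]
 [ 80  78  81  72  19  16  20  19  21  22  23  45 111 135 136]
 [ 79  81  82  71  17  17  18  18  17  17  22  31 108 136 136]
 [ 81  81  79  72  35  36  36  31  39  50  56  56 108 131 132]]
(np.float64(156.21737721258822), array([ 591.49063376, -141.53807901]), [5, 2, 3, 8, 21])
```

The red nipple is now within 1° of two quarter turns. Moving on to yellow.

```bash
python3 -m handwheel '[[0,[0.5,2,0],[0,0,-10]],[0,[1,4,0],[0,0,-20]],[0,[1.5,6,0],[0,0,-30]],[0,[2,8,0],[0,0,-40]],[0,[2.4,10,0],[0,0,-50]],[0,[2.4,10.5,0],[0,0,-60]],[0,[2.4,10.5,0],[0,0,-70]],[0,[2.4,10.5,0],[0,0,-80]],[0,[2.4,10.5,0],[0,0,-90]],[0,[2.4,10.5,0],[0,0,-100]],[0,[2.4,10.5,0],[0,0,-110]],[0,[2.4,10.5,0.8],[0,0,-120]],[0,[2.4,10.5,1.2],[0,0,-122]],[0,[2.4,10.5,1.2],[0,0,-122]],[0,[2.4,10.5,1.2],[0,0,-122]]]'>/dev/null;python3 r.py
python3 - <<'E'
from h import *
s=read_state(); c=calibration("wrist"); im=grab_frame("wrist"); cv2.imwrite("pics/w6.png",im); np.save("w6.npy",c["world_from_camera"])
print(proj("wrist",(*s["ee_pos"][:2],s["ee_pos"][2]-65),c))
cv2.imwrite("pics/c6.png",cv2.resize(im[130:280,220:420],(800,600),interpolation=cv2.INTER_CUBIC))
E
```

```text
t 22.65 yaw 96.65 pos [ 529.8 -228.5  118.6] F [ 0.2 -0.  -1.3] M [-0.065 -0.094 -0.022] tau7 -0.010 q7 0.18
[317.4681922  202.95762792]
```

View pics/c6.png

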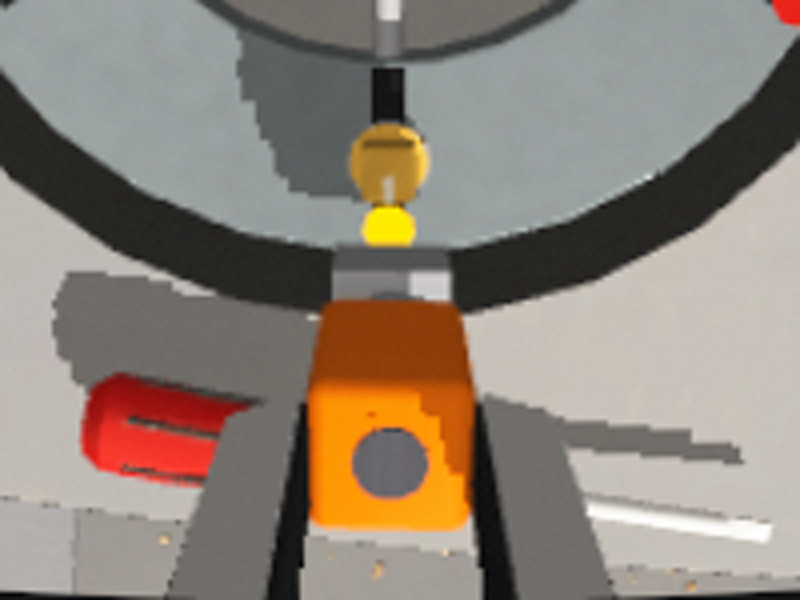

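The crop shows the yellow nipple's head centred at (389,175), with the block's lower edge centred at (393,246). So I need to move about 26 mm inward and 1 mm left.

```bash
python3 -m handwheel '[[0,[1.2,-0.05,0],[0,0,0]],[0,[2.4,-0.1,0],[0,0,0]],[0,[2.6,-0.1,0],[0,0,0]],[0,[2.6,-0.1,0.1],[0,0,0]],[0,[2.6,-0.1,0.3],[0,0,0]],[0,[2.6,-0.1,0.45],[0,0,0]],[0,[2.6,-0.1,0.6],[0,0,0]],[0,[2.6,-0.1,0.6],[0,0,0]]]'>/dev/null;python3 r.py
```

```text
t 23.70 yaw 96.75 pos [ 525.5 -202.7  112.3] F [ 0.5 -0.7 -1.1] M [-0.059 -0.099 -0.023] tau7 -0.004 q7 0.14
```

```bash
python3 -m handwheel '[[0,[0,0,0.2],[0,0,0]],[0,[0,0,0.4],[0,0,0]],[0,[0,0,0.6],[0,0,0]],[0,[0,0,0.8],[0,0,0]],[0,[0,0,1.0],[0,0,0]],[0,[0,0,1.2],[0,0,0]],[0,[0,0,1.2],[0,0,0]]]'>/dev/null;python3 r.py
python3 -m handwheel '[[0,[0,0,0],[0,0,6]],[0,[0,0,0],[0,0,12]],[0,[0,0,0],[0,0,18]],[0,[0,0,0],[0,0,26]],[0,[0,0,0],[0,0,34]],[0,[0,0,0],[0,0,42]],[0,[0,0,0],[0,0,50]],[0,[0,0,0],[0,0,58]],[0,[0,0,0],[0,0,66]],[0,[0,0,0],[0,0,74]],[0,[0,0,0],[0,0,82]],[0,[0,0,0],[0,0,90]],[0,[0,0,0],[0,0,98]],[0,[0,0,0],[0,0,105]],[0,[0,0,0],[0,0,109]],[0,[0,0,0],[0,0,111]],[0,[0,0,0],[0,0,111]],[0,[0,0,0],[0,0,111]]]'>/dev/null;python3 r.py
```

```text
t 24.57 yaw 96.76 pos [ 525.5 -202.5  100.3] F [ 0.6 -0.5 -1.2] M [-0.067 -0.158  0.009] tau7 -0.007 q7 0.13
t 26.82 yaw -14.19 pos [ 525.7 -202.2  100.6] F [ 0.4  0.8 -0.8] M [ 0.324 -0.142  0.116] tau7 -0.109 q7 -1.33
```

```bash
python3 -m handwheel '[[0,[0,0,0],[0,0,-8]],[0,[0,0,0],[0,0,-15]],[0,[0,0,0],[0,0,-20.5]],[0,[0,0,0],[0,0,-20.5]],[0,[0,0,-0.6],[0,0,-20.5]],[0,[0,0,-1.4],[0,0,-20.5]],[0,[0,0,-2.4],[0,0,-20.5]],[0,[0,0,-3],[0,0,-20.5]],[0,[0,0,-3],[0,0,-20.5]]]'>/dev/null;python3 r.py
python3 -m handwheel '[[0,[-2,0,0],[0,0,0]],[0,[-4,0,0],[0,0,0]],[0,[-4.5,0,0],[0,0,0]],[0,[-4.5,0,0],[0,0,0]]]'>/dev/null;python3 r.py
python3 - <<'E'
from h import *
c=calibration("wrist"); im=grab_frame("wrist"); cv2.imwrite("pics/w7.png",im); np.save("w7.npy",c["world_from_camera"])
p=proj("wrist",(523.3,-203.3,49),c).round().astype(int); x,y=p;print(p);print(im[y-8:y+9,x-9:x+9,0]); print(line_ang(im,c,(x-6,y-6,x+6,y+5)))
cv2.imwrite("pics/c7.png",cv2.resize(im[y-30:y+30,x-40:x+40],(640,480),interpolation=cv2.INTER_CUBIC))
E
```

```text
t 27.95 yaw 6.26 pos [ 525.9 -202.7  131.2] F [-0.2  0.7 -1.6] M [ 0.055 -0.023 -0.019] tau7 -0.005 q7 -1.07
t 28.45 yaw 6.25 pos [ 481.2 -207.5  130.5] F [ 0.4 -0.6 -1.9] M [-0.027 -0.007 -0.013] tau7 0.014 q7 -1.03
[316 154]
[[ 48  58  49  50  60  68  68  68  68  67  68  69  70  71  73  78  80  72]
 [ 64  46  44  48  56  68  68  68  68  68  70  68  70  73  73  79  82  69]
 [ 51  47  45  45  54  70  68  66  67  68  69  69  72  73  73  79  85  69]
 [ 50  44  44  44  54  68  66  70  71  69  70  71  73  73  73  82  83  71]
 [ 58  47  45  44  53  67  68  67  66  86 101  99  74  72  74  81  84  72]
 [ 53  59  48  42  52  68  68  68  86 151 177 134  74  73  74  80  80  69]
 [ 42  74  55  39  53  68  68  69 104 205 228 159  75  76  74  80  81  72]
 [ 71  68  53  43  50  69  67  68 105 206 229 159  77  73  72  78  81  79]
 [ 86  88  81  58  53  68  70  68 105 206 229 158  76  73  72  78  87 108]
 [ 87  89  97  69  54  71  68  70 106 204 228 162  75  73  73  75  92 124]
 [ 88  88  94  72  58  69  64  67 105 206 231 183  73  65  63  77 106 141]
 [ 87  88  88  80  71  68  74  99 110 180 216 189  96 116 112 113 129 149]
 [ 89 105 104 104  93  75  88 125 112 123 152 163 134 163 158 148 146 148]
 [ 97 144 147 145 126  90  93  93  93  93  94 103 148 149 150 149 148 149]
 [ 98 145 147 147 126 102 143 144 143 144 143 145 150 149 148 148 149 148]
 [135 147 146 146 140 136 148 148 147 147 149 149 149 150 150 149 148 147]
 [149 148 146 146 145 147 146 148 150 147 149 150 150 150 149 149 149 148]]
(np.float64(-159.45108129741485), array([ 522.61227167, -204.08512385]), [6, 3, 6, 8, 26])
```

View pics/c7.png

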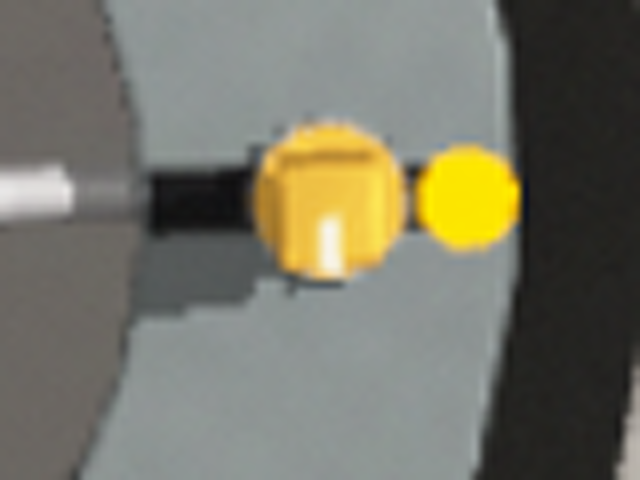

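The yellow nipple's white line points tangentially, from about (331,215) to (331,272), square to its spoke. That's one quarter turn. I'll put a number on it.

```bash
python3 - <<'E'
from h import *
c=calibration("wrist"); im=cv2.imread("pics/w7.png"); c["world_from_camera"]=np.load("w7.npy")
print(line_ang(im,c,(314,149,322,157)),line_ang(im,c,(314,150,322,156)))
c["world_from_camera"]=np.load("w6.npy"); im=cv2.imread("pics/w6.png"); print(line_ang(im,c,(312,172,322,179)) if 0 else im[170:182,312:322,0])
E
```

```text
(np.float64(-174.9278115193702), array([ 523.60533908, -203.66654557]), [2, 2, 3, 6, 18]) (np.float64(-177.1227726880089), array([ 524.09300233, -203.60646702]), [2, 1, 3, 5, 15])
[[ 45  44  42  44  46  46  45  46  46  45]
 [ 45  44  45  43  45  47  44  47  48  45]
 [ 44  43  45  46  47  46  45  46  47  46]
 [ 44  44  46  47  54  65  62  47  45  48]
 [ 44  44  45  68 106 118  86  49  47  48]
 [ 44  48  45  92 144 154 100  49  49  47]
 [ 43  42  43  89 144 155 100  50  47  47]
 [ 43  45  44  70 135 152 102  49  47  46]
 [ 45  43  46  68 134 153 100  50  44  48]
 [ 47  48  45  72 135 153 100  46  46  45]
 [ 91  52  42  56 108 122  78  40  40  83]
 [138  56  22  12  32  41  23  21  28 125]]
```

Both look right within image noise. I'll average a few yaws for yellow, then red, to beat pixel quantisation.

```bash
cat >m.py <<'E'
import sys
from h import *
P=(float(sys.argv[1]),float(sys.argv[2]),49)
c=calibration("wrist"); im=grab_frame("wrist"); x,y=proj("wrist",P,c).round().astype(int)
s=im[y-9:y+10,x-9:x+10].astype(float); m=(s.min(2)>125).astype(np.uint8)
n,l,st,ce=cv2.connectedComponentsWithStats(m); k=min(range(1,n),key=lambda i:np.hypot(*(ce[i]-9))+20*(st[i][4]<6))
q=[]
for r in range(st[k][1],st[k][1]+st[k][3]):
    a,b=st[k][0]-2,st[k][0]+st[k][2]+2; v=np.clip(s[r,a:b,0]-85,0,None); q.append((r,(v*np.arange(a,b)).sum()/v.sum(),v.sum()))
q=np.array(q); g=q[q[:,2]>.85*np.median(q[:,2])]
p=np.polyfit(g[:,0],g[:,1],1); r=np.array([g[0,0],g[-1,0]]); w=[onz("wrist",(np.polyval(p,t)+x-9,t+y-9),49,c) for t in r]
d=w[1]-w[0]; print("line",len(g),st[k].tolist(),np.degrees(np.arctan2(d[1],d[0])).round(2)%360)
E
python3 m.py 523.5 -203.7
python3 -m handwheel '[[0,[0,0,0],[0,0,-4]],[0,[0,0,0],[0,0,-4]],[0,[0,0,0],[0,0,-4]]]'>/dev/null;python3 m.py 523.5 -203.7
python3 -m handwheel '[[0,[0,0,0],[0,0,-3]],[0,[0,0,0],[0,0,-3]]]'>/dev/null;python3 m.py 523.5 -203.7
python3 -m handwheel '[[0,[0,0,0],[0,0,10]],[0,[0,0,0],[0,0,11]],[0,[0,0,0],[0,0,11]]]'>/dev/null;python3 m.py 523.5 -203.7
python3 -m handwheel '[[0,[0,0,0],[0,0,3]],[0,[0,0,0],[0,0,3]]]'>/dev/null;python3 m.py 523.5 -203.7;python3 r.py
```

```text
t 30.00 yaw -0.64 pos [ 480.7 -207.5  130.5] F [ 0.2  0.5 -1.7] M [0.005 0.089 0.011] tau7 -0.033 q7 -1.12Traceback (most recent call last):
  File "m.py", line 9, in <module>
    a,b=st[k][0]-2,st[k][0]+st[k][2]+2; v=np.clip(s[r,a:b,0]-85,0,None); q.append((r,(v*np.arange(a,b)).sum()/v.sum(),v.sum()))
                                                                                      ~^~~~~~~~~~~~~~~
ValueError: operands could not be broadcast together with shapes (2,) (23,) 
Traceback (most recent call last):
  File "m.py", line 9, in <module>
    a,b=st[k][0]-2,st[k][0]+st[k][2]+2; v=np.clip(s[r,a:b,0]-85,0,None); q.append((r,(v*np.arange(a,b)).sum()/v.sum(),v.sum()))
                                                                                      ~^~~~~~~~~~~~~~~
ValueError: operands could not be broadcast together with shapes (2,) (23,) 
Traceback (most recent call last):
  File "m.py", line 9, in <module>
    a,b=st[k][0]-2,st[k][0]+st[k][2]+2; v=np.clip(s[r,a:b,0]-85,0,None); q.append((r,(v*np.arange(a,b)).sum()/v.sum(),v.sum()))
                                        
[... 194 characters left out ...]
 9, in <module>
    a,b=st[k][0]-2,st[k][0]+st[k][2]+2; v=np.clip(s[r,a:b,0]-85,0,None); q.append((r,(v*np.arange(a,b)).sum()/v.sum(),v.sum()))
                                                                                      ~^~~~~~~~~~~~~~~
ValueError: operands could not be broadcast together with shapes (2,) (23,) 
Traceback (most recent call last):
  File "m.py", line 9, in <module>
    a,b=st[k][0]-2,st[k][0]+st[k][2]+2; v=np.clip(s[r,a:b,0]-85,0,None); q.append((r,(v*np.arange(a,b)).sum()/v.sum(),v.sum()))
                                                                                      ~^~~~~~~~~~~~~~~
ValueError: operands could not be broadcast together with shapes (2,) (23,)
```

```bash
sed -i 's/s.min(2)>125/s.min(2)>165/' m.py
python3 m.py 523.5 -203.7
python3 -m handwheel '[[0,[0,0,0],[0,0,-4]],[0,[0,0,0],[0,0,-4]]]'>/dev/null;python3 m.py 523.5 -203.7
python3 -m handwheel '[[0,[0,0,0],[0,0,-3]],[0,[0,0,0],[0,0,-3]]]'>/dev/null;python3 m.py 523.5 -203.7
python3 -m handwheel '[[0,[0,0,0],[0,0,-4]],[0,[0,0,0],[0,0,-4]]]'>/dev/null;python3 m.py 523.5 -203.7;python3 r.py
```

```text
line 6 [8, 6, 3, 7, 16] 187.13
line 6 [9, 7, 2, 7, 14] 187.11
line 6 [8, 7, 3, 7, 16] 188.84
line 6 [8, 7, 3, 7, 18] 186.85
t 30.95 yaw 10.15 pos [ 480.7 -207.5  130.5] F [ 0.2 -0.1 -1.9] M [ 0.009 -0.019  0.001] tau7 0.047 q7 -0.98
```

```bash
python3 -m handwheel '[[0,[2,-1.6,0],[0,0,8]],[0,[5,-4,0],[0,0,16]],[0,[8,-6.5,0],[0,0,24]],[0,[8.6,-7,0],[0,0,28]],[0,[8.6,-7,0],[0,0,28]],[0,[8.6,-7,0],[0,0,28]]]'>/dev/null;python3 m.py 591.4 -141.6
python3 -m handwheel '[[0,[0,0,0],[0,0,3]],[0,[0,0,0],[0,0,3]]]'>/dev/null;python3 m.py 591.4 -141.6
python3 -m handwheel '[[0,[0,0,0],[0,0,3]],[0,[0,0,0],[0,0,3]]]'>/dev/null;python3 m.py 591.4 -141.6
python3 -m handwheel '[[0,[0,0,0],[0,0,3]],[0,[0,0,0],[0,0,3]]]'>/dev/null;python3 m.py 591.4 -141.6;python3 r.py
```

```text
line 5 [8, 7, 3, 6, 16] 158.72
line 5 [8, 6, 2, 7, 13] 157.67
line 5 [8, 7, 3, 6, 17] 157.78
line 5 [8, 7, 3, 6, 15] 155.39
t 32.65 yaw -26.65 pos [ 552.9 -123.4  130.5] F [-0.9  0.5 -1.4] M [ 0.052 -0.017  0.014] tau7 -0.033 q7 -1.65
```

Both are within about 1°: red at 157.4° against a target of about 157°, yellow at 187.5° against about 187°. Now back to the holder.

```bash
python3 -m handwheel '[[0,[0,0,-3],[0,0,-8]],[0,[-1,-1.5,-5],[0,0,-16]],[0,[-4,-5.5,-5],[0,0,-25]],[0,[-7,-9.5,-5],[0,0,-34]],[0,[-10,-14,-5],[0,0,-43]],[0,[-13,-18,-5],[0,0,-52]],[0,[-16,-22,-5],[0,0,-61]],[0,[-19,-26.5,-5],[0,0,-70]],[0,[-22,-31,-5],[0,0,-79]],[0,[-25,-35,-5],[0,0,-88]],[0,[-27,-38,-5],[0,0,-97]],[0,[-27.2,-38.1,-5],[0,0,-106]],[0,[-27.2,-38.1,-5],[0,0,-115]],[0,[-27.2,-38.1,-5],[0,0,-120]],[0,[-27.2,-38.1,-5],[0,0,-120]]]'>/dev/null;python3 r.py
python3 -m handwheel '[[0,[0,0,0],[0,0,-9]],[0,[0,0,0],[0,0,-18]],[0,[0,0,0],[0,0,-27]],[0,[0,0,0],[0,0,-36]],[0,[0,0,0],[0,0,-45]],[0,[0,0,0],[0,0,-54]],[0,[0,0,0],[0,0,-62]],[0,[0,0,0],[0,0,-64]],[0,[0,0,0],[0,0,-64]],[0,[0,0,0],[0,0,-64]]]'>/dev/null;python3 r.py
```

```text
t 34.52 yaw 93.23 pos [481.6 339.  180.4] F [-0.2  0.8 -2.4] M [-0.063 -0.132 -0.002] tau7 0.263 q7 -0.79
t 35.77 yaw 157.16 pos [481.5 339.3 180.5] F [ 0.1  0.2 -1.3] M [ 0.098 -0.132  0.063] tau7 -0.010 q7 0.13
```

```bash
python3 -m handwheel '[[0,[0.03,-0.09,2],[0,0,0]],[0,[0.03,-0.09,5],[0,0,0]],[0,[0.03,-0.09,7.5],[0,0,0]],[0,[0.03,-0.09,8.3],[0,0,0]],[0,[0.03,-0.09,8.6],[0,0,0]],[0,[0.03,-0.09,8.9],[0,0,0]],[0,[0.03,-0.09,9.1],[0,0,0]],[0,[0.03,-0.09,9.1],[0,0,0]]]'>/dev/null;python3 r.py
```

```text
t 36.77 yaw 157.25 pos [481.  338.7  89.8] F [ 0.2 -0.2 -1.3] M [ 0.014 -0.169  0.073] tau7 -0.007 q7 0.06
```

```bash
python3 -m handwheel '[[0,[0,0,0.3],[0,0,0]],[0,[0,0,0.6],[0,0,0]],[0,[0,0,0.9],[0,0,0]],[0,[0,0,1.1],[0,0,0]],[0,[0,0,1.25],[0,0,0]],[0,[0,0,1.25],[0,0,0]],[0,[0,0,1.25],[0,0,0]]]'>/dev/null;python3 r.py
```

```text
t 37.65 yaw 157.26 pos [480.8 338.7  77. ] F [-0.1 -0.7 -2.4] M [ 0.031 -0.16  -0.052] tau7 -0.000 q7 0.04
```

```bash
python3 -m handwheel '[[0.35,[0,0,0],[0,0,0]],[0.4,[0,0,0],[0,0,0]],[0.5,[0,0,0],[0,0,0]],[0.6,[0,0,0],[0,0,0]],[0.7,[0,0,0],[0,0,0]],[0.8,[0,0,0],[0,0,0]],[0.9,[0,0,0],[0,0,0]],[0.9,[0,0,-1],[0,0,0]],[0.9,[0,0,-4],[0,0,0]],[0.9,[0,0,-8],[0,0,0]],[0.9,[0,0,-11],[0,0,0]],[0.9,[0,0,-11],[0,0,0]],[0.9,[0,0,-11],[0,0,0]]]';python3 r.py
python3 - <<'E'
from h import *
im=grab_frame("wrist"); s=grab_frame("side"); cv2.imwrite("pics/c8.png",np.hstack([cv2.resize(im[130:280,240:420],(400,333)),cv2.resize(s[200:325,270:420],(400,333))]))
E
```

```text
t: 39.28
ee_pos: [480.5, 338.1, 186.6]
orientation: [-0.62, -3.08, 0.001]
force: [0.8, -0.4, -0.2]
width: 84.6
finger_force: 0.0
t 39.27 yaw 157.25 pos [480.5 338.1 186.6] F [ 0.8 -0.4 -0.2] M [ 0.039 -0.118  0.015] tau7 0.002 q7 0.14
```

View pics/c8.png

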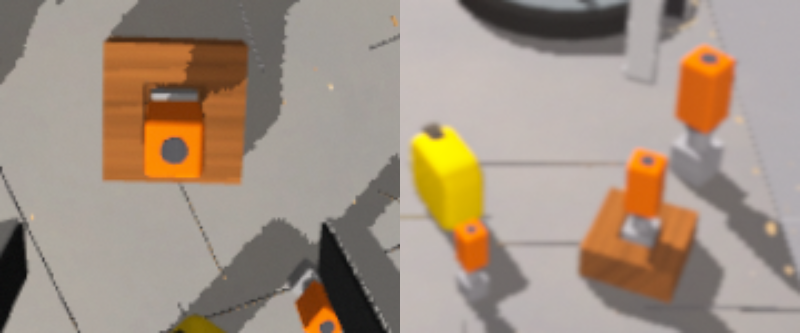

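The key stands upright in the holder pocket, square in both views (wrist crop 174,150; side crop 645,185). The gripper is clear and the other tools are where they were.

```bash
python3 -c "
from station import *
print(sign_off())"
```

```text
the job is handed in; nothing more can be done
None
```

I handed the job in at about 39 s: by camera the red nipple is within about 1° of two quarter turns and the yellow within about 1° of one. The red came out about 3° short at first, so I lifted the key, re-seated it and finished it before going to yellow. The key is back upright in its holder with the gripper clear.

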